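# Start the clamp nut on the tube shaker

### The arm

A 6-joint arm with a two-finger parallel gripper is mounted at the origin on the work surface. World frame = base frame: x ahead of the robot, y to its left, z up, the work surface at z = 0. Lengths are in m, angles in degrees, forces in N, time in s.
With the tool pointing down it reaches from about 0.375 to 0.975 m from the base axis. Payload 3.8 kg.
Tool frame: the origin (TCP) lies midway between the tips of the shut fingers; the grasp point (between the pads) lies 19 mm behind it; z points along the fingers, y is the line along which they close (so a half turn about z gives the same grasp; the last joint's range is limited). The gripper opens to 88 mm and grips with 3 to 60 N. Pads are 18 mm wide; open, the fingers measure 123 mm over their backs; the gripper's body (75 mm by 187 mm) begins 45 mm behind the grasp point.
Start: joints at [-73.906, 15.12, 91.902, -0, 72.978, -2.114], TCP at [0.211, -0.641, 0.239] pointing down, gripper open.
Joint ranges: [-150.88, 150.88], [-54.13, 125.18], [17.81, 147.31], [-75.09, 255.09], [0, 152.58], [-146.25, 146.25]. Speed limits (degrees/s): [147.25, 147.25, 180, 180, 180, 180].

### API

Orientations are given as a 3x3 rotation matrix whose columns are the frame's x, y, z axes.
In Python, from rig import * gives the robot as it stands.
- The arm moves only by the tool play_rows, never from a script. Its argument "targets" is a list of rows, each an object with "offset": the shift along the tool's x, y, z in m, a list of three; "angular": the turn, a rotation vector about the tool's x, y, z in units of 8 degrees (1.0 is 8 degrees), a list of three; "grip": the opening, from 0 (shut) to 1 (fully open). In form: [{"offset": [x, y, z], "angular": [ax, ay, az], "grip": grip}, ...]. A call has 1 to 20 rows; each row shifts and turns the commanded pose from where the row before left it, along the tool's axes as they then stand; what a row does not reach is not made up. A row lasts 1/10 s, in which the tool goes at most 50 mm and 8.59 degrees, less where a joint would pass 70% of its speed; a pose out of reach is approached as far as the arm can. A call is refused whole if a number of a shift passes 0.05 or a number of a turn 1, either way. A call with a gripper value outside its range is refused whole. The fingers move at their own pace and stop on an object; the grip force is fixed at half the most. Time passes only in rows, so rows that do not move let the fingers close. It gives the time, the measured TCP pose, the force, the opening and the grip force at its end, in the units of the state.
- sense(): the state, without advancing time (a new reading comes with each control period).
- capture(name): name is "scene" or "top" or "wrist"; returns a dict with "frame" (480x640x3 uint8, red, green, blue), "range_z" (480x640 float32, m along the optical axis (not along the pixel's ray), 0 where there is no reading), "fx", "fy", "cx", "cy" (pixels), "k1" (the pictures are not rectified: a ray, as slopes to the right and down, at radius r is drawn at 1 + k1 r^2 times it, then the intrinsics apply), "cam_to_world" (4x4, takes a point from camera to world coordinates). Camera axes: x right, y down, z forward; pixel columns grow to the right and rows downward; lengths in m; the calibration is good to about 2 mm. A picture is of the moment at which its call begins.
- sign_off(): hands the job in; it is judged then, once.
Trained networks look in the newest picture that a camera, given by its name, has taken for a name from the list of things; names that differ only in an ending like _2 or _b are one class to them, and where a whole thing is asked for, a point or a joint stands for the part that bears it (a point fixed in the world has none). Each returns a list of dicts, best first, with "confidence" (0 to 1); they miss things now and then, are a little off and sometimes report something else, mostly with a low value. They report only what shows in the picture. A call takes as long as a camera call. They do not tell look-alikes from the thing itself.
- trace(label, camera): "region" (480x640 bool, what is visible of it).
- spot_point(label, camera): "position" ([x, y, z] in m, in world coordinates, good to about 4 mm: a listed point, or the origin of a listed thing).
The state is a dict: "t": time; "q": joint angles; "dq": joint speeds; "tau": joint torques, N m; "tcp_pos": TCP position; "orientation": TCP orientation; "ft_force": force on the tool from outside, world axes, zero at the start; "ft_torque": the same for the moment, N m; "width": finger opening in m; "gripper_force": force on a finger pad.
Only numpy, scipy, OpenCV 4.12 (cv2) and the standard library are available. Lean on these libraries where they do the work, as an engineer would, in place of code of your own. Each camera call takes 0.05 s, during which the arm holds its last target. There are 200 camera calls.

### The job

Pick up the flange nut from the bench and set it on the stud of the tube shaker; its thread seldom goes straight in, so back it off gently (anticlockwise seen from above) until you feel the thread drop in. Then screw it down clockwise until its flange lies flat on the clamp bar, without forcing it, and let go; leave the other things on the bench where they are.

Things in the scene. Friction and masses are not known exactly. Their poses are not given: they have to be found in the camera images.
- nut: Loose aluminium hex flange nut, 110 g, on the bench, flange down. Hexagon 46 mm across flats, 5 to 30 mm above the underside; below it a round flange, 60 mm diameter, 5 mm thick. Origin: centre of the underside; z up the axis; x through the middle of a flat (flats face every 60 degrees). Set on the stud at any angle, its underside rides 9 to 16 mm above the clamp bar.
- nut_mid (a point): Centre of the hexagon, on the axis 17.5 mm above the nut's underside; axes as the nut's. The bore is 24 mm wide in the top 10 mm, 33 mm below; there three lugs 120 degrees apart (one at +x), 4.5 mm long, 3.5 mm thick, reach in to radius 11.5 mm, lower faces 3 mm above the underside. Held loosely, the nut falls by its own weight, but does not run down the thread unless turned.
- shaker: Fixed bench-top tube shaker, 160 x 180 mm, with a white tube block (140 x 160 mm, top at 113 mm) and over it a steel clamp bar (72 x 160 x 6 mm, along the shaker's y). Only low tube lids (7 mm above the block) stand near the stud. Origin: centre of the underside; z up. Keep the contact force between the nut and the shaker with its stud below 40 N.
- seat (a point): Centre of the stud's foot, on the top face of the clamp bar, 119 mm above the bench, where the flange must lie; z up the stud. Stud: fixed, upright, 44 mm tall; coarse right-hand three-start thread (clockwise goes down), 30 mm diameter, lead 30 mm per turn, its upper ends 13 to 16 mm above the bar. The angle of the thread starts varies and is not reported.
- stud_tip (a point): Top of the stud, 44 mm above the clamp bar: a smooth 20.6 mm pilot, tapered to 10 mm in the top 6 mm, that passes through the nut's bore with 1 to 2 mm play. Below, three stop teeth (tops 18 mm above the bar) part the thread ends, on which the lugs ride, from the gaps by which they enter. Turned clockwise on the thread ends, the nut soon jams on the teeth.
- stud_mid (a point): On the stud's axis 16 mm above the bar. Backed off up to 120 degrees, the lugs (perhaps first dropping off a tooth onto a thread end) fall into the gaps, the nut's underside to 3 to 6 mm above the bar. There it has 15 degrees of play, then a tooth stops it anticlockwise. About 40 to 80 degrees clockwise from there brings the flange onto the bar.
- rack: Bystander: tube rack, 80 x 110 mm, 30 mm tall with small tube lids on it. Origin: centre of the underside.
- bottle: Bystander: white jar, 56 mm diameter, 85 mm tall. Origin: centre of the underside.
- mouse: Bystander: black computer mouse, 100 x 60 mm, 33 mm tall. Origin: centre of the underside.
Mind the look-alikes: they are no part of the job. Leave any yellow look-alike of the nut alone.

How it is judged:
By the outcome, as a careful person would: the job done as asked, in the order asked, and still so for the second after the job is handed in, with the robot touching nothing.
It also fails if it takes over 72 s, if anything falls off the work surface, if the arm or the gripper's body presses on something with over 40 N, if the wrist force passes 120 N, or if a joint passes its speed limit or range.

## Working session

There is one attempt and no reset: what is moved stays moved. The work goes in short steps, Python scripts to look and compute and a tool call to move; the robot and the scene stay as the last step left them, time stands still between calls to the robot, and variables do not carry over. Pictures are saved under pics/ and viewed, at most 10 in all, crops included, and the job is handed in when it is done.

Besides the shell and the picture viewer there is one more tool, called after "Emit:" as name(argument=value, ...) on one line, values as JSON. play_rows: Moves the arm, as the interface text tells. Its arguments: {"type":"object","properties":{"targets":{"type":"array"}},"required":["targets"]}

```bash
ls; mkdir -p pics
cat > h.py <<'E'
from rig import *
import numpy as np, cv2
def pts(c):
    v,u=np.mgrid[0:480,0:640]
    x=(u-c["cx"])/c["fx"]; y=(v-c["cy"])/c["fy"]
    xd,yd=x.copy(),y.copy()
    for _ in range(8):
        s=1+c["k1"]*(x*x+y*y); x=xd/s; y=yd/s
    z=c["range_z"]; P=np.stack([x*z,y*z,z],-1)
    T=np.array(c["cam_to_world"]); W=P@T[:3,:3].T+T[:3,3]
    W[z<=0]=np.nan
    return W
def save(c,n): cv2.imwrite("pics/"+n,cv2.cvtColor(c["frame"],cv2.COLOR_RGB2BGR))
E
python3 - <<'E'
from h import *
s=sense(); print(s["t"],s["tcp_pos"],np.round(s["orientation"],3).tolist(),s["width"])
for cam in ["top","scene"]:
    c=capture(cam); save(c,cam+"1.png"); W=pts(c)
    for l in ["nut","nut_mid","shaker","seat","stud_tip","rack","bottle","mouse"]:
        for r in spot_point(l,cam)[:3]: print(cam,l,round(r["confidence"],2),np.round(r["position"],4))
    for r in trace("nut",cam)[:3]:
        m=r["region"]; v,u=np.nonzero(m); print("region",r["confidence"],m.sum(),u.mean(),v.mean(),np.nanmedian(W[m],0),c["frame"][m].mean(0))
E
```

```text
pics
0.0 [ 0.21074319 -0.64053837  0.23740536] [[0.95, 0.313, -0.001], [0.313, -0.95, 0.002], [0.0, -0.002, -1.0]] 0.08791250507681768
top nut 0.94 [ 0.3998 -0.3352 -0.0027]
top nut 0.81 [ 0.4532 -0.2292 -0.0042]
top nut 0.7 [ 0.4349 -0.1046 -0.0028]
top nut_mid 0.86 [ 0.4083 -0.3351  0.0227]
top nut_mid 0.74 [ 0.4484 -0.2269  0.0153]
top nut_mid 0.7 [ 0.4339 -0.1094  0.0215]
top shaker 0.81 [ 0.5179  0.0911 -0.0033]
top seat 0.57 [0.5176 0.0953 0.1159]
top stud_tip 0.84 [0.5189 0.093  0.1641]
top rack 0.75 [ 7.601e-01 -2.330e-01 -1.000e-04]
top bottle 0.65 [ 0.4017 -0.4757  0.0007]
top mouse 0.91 [ 0.757   0.2256 -0.0019]
region 0.9 450 366.7888888888889 293.91777777777776 [ 0.44569243 -0.22396507  0.02769113] [222.11777778 222.15555556 221.66666667]
region 0.73 363 412.702479338843 311.60330578512395 [ 0.40344991 -0.33148396  0.02973361] [253.07713499 251.06887052 115.20110193]
region 0.72 452 317.9491150442478 299.53761061946904 [ 0.43356414 -0.10933001  0.02838439] [250.03982301 246.3539823  118.98230088]
scene nut 0.87 [ 0.4073 -0.3366  0.0022]
scene nut 0.71 [ 0.4495 -0.2273  0
[... 175 characters left out ...]
0.0138]
scene shaker 0.9 [0.5203 0.0953 0.0025]
scene seat 0.93 [0.5192 0.097  0.1187]
scene stud_tip 0.58 [0.5169 0.0972 0.1619]
scene rack 0.72 [ 0.7634 -0.235   0.0034]
scene bottle 0.94 [ 0.4016 -0.4746 -0.0013]
scene bottle 0.71 [0.7567 0.2255 0.0017]
scene mouse 0.92 [7.529e-01 2.289e-01 2.000e-04]
region 0.81 389 309.0874035989717 209.02827763496143 [ 0.44528462 -0.11001236  0.02557247] [219.73264781 202.59125964  76.80719794]
region 0.8 477 266.2997903563941 224.38993710691824 [ 0.45624734 -0.22552083  0.02157532] [166.91194969 165.85324948 162.2033543 ]
region 0.62 410 220.11707317073171 222.1560975609756 [ 0.41540139 -0.33422652  0.0251625 ] [220.67804878 203.4902439   76.47073171]
```

View pics/top1.png

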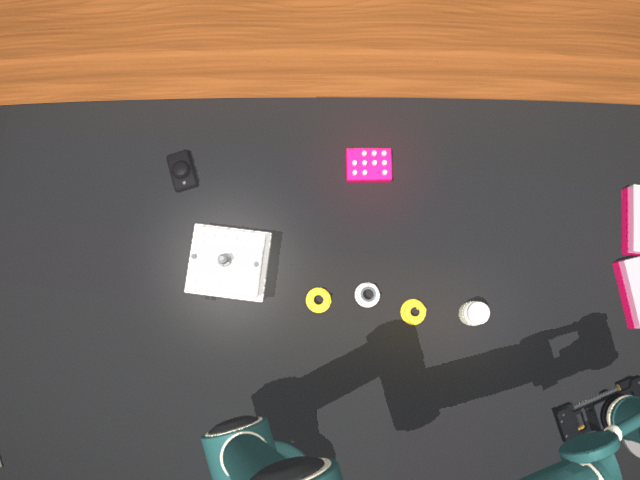

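Run:
```python
from h import *
s=sense(); R=np.array(s["orientation"]); print(np.round(R.T@(np.array([.449,-.227,.20])-s["tcp_pos"]),4))
c=capture("top"); W=pts(c); f=c["frame"].astype(int)
n=np.hypot(W[...,0]-.449,W[...,1]+.227)<.045
m=n&(W[...,2]>.022); P=W[m]; print(len(P),P.mean(0),np.percentile(P[:,2],[5,50,95]), (P.min(0)+P.max(0))/2)
hull=cv2.minAreaRect((P[:,:2]*1000).astype(np.float32)); print(hull)
n=np.hypot(W[...,0]-.518,W[...,1]-.095)<.03; m=n&(W[...,2]>.14);print(m.sum(),W[m].mean(0),W[m].max(0))
```

```text
[ 0.3556 -0.3191  0.0387]
262 [ 0.44569534 -0.22593899  0.03098756] [0.02683424 0.03082395 0.03536064] [ 0.44563208 -0.22632058  0.03190595]
((445.6239318847656, -226.14268493652344), (46.36152648925781, 50.580806732177734), 55.6786003112793)
80 [0.51497817 0.09490084 0.15905668] [0.5250759  0.10510166 0.16838298]
```

Emit:
play_rows(targets=[{"offset":[0.015,-0.013,0],"angular":[0,0,0],"grip":1},{"offset":[0.0296,-0.0266,0],"angular":[0,0,0],"grip":1},{"offset":[0.0296,-0.0266,0],"angular":[0,0,0],"grip":1},{"offset":[0.0296,-0.0266,0],"angular":[0,0,0],"grip":1},{"offset":[0.0296,-0.0266,0],"angular":[0,0,0],"grip":1},{"offset":[0.0296,-0.0266,0],"angular":[0,0,0],"grip":1},{"offset":[0.0296,-0.0266,0],"angular":[0,0,0],"grip":1},{"offset":[0.0296,-0.0266,0],"angular":[0,0,0],"grip":1},{"offset":[0.0296,-0.0266,0],"angular":[0,0,0],"grip":1},{"offset":[0.0296,-0.0266,0],"angular":[0,0,0],"grip":1},{"offset":[0.0296,-0.0266,0.01],"angular":[0,0,0],"grip":1},{"offset":[0.0296,-0.0266,0.01],"angular":[0,0,0],"grip":1},{"offset":[0.015,-0.013,0.01],"angular":[0,0,0],"grip":1},{"offset":[0,0,0],"angular":[0,0,0],"grip":1},{"offset":[0,0,0],"angular":[0,0,0],"grip":1}])

```text
t: 2.55
tcp_pos: [0.4489, -0.2265, 0.2087]
orientation: [[0.949, 0.314, -0.001], [0.314, -0.949, -0.0], [-0.001, -0.0, -1.0]]
ft_force: [-1.0, -0.2, -0.4]
width: 0.0881
gripper_force: 0.0
```

Run:
```python
from h import *
s=sense(); R=np.array(s["orientation"]); print(s["t"],s["tcp_pos"],np.round(R,3).tolist(),np.round(s["q"],1),s["ft_force"])
c=capture("wrist"); save(c,"wrist1.png"); W=pts(c); np.savez("w1.npz",W=W,f=c["frame"])
print(c["cam_to_world"][:3,3] if hasattr(c["cam_to_world"],'shape') else c["cam_to_world"])
for l in ["nut","nut_mid"]:
    for r in spot_point(l,"wrist")[:3]: print(l,round(r["confidence"],2),np.round(r["position"],4))
n=np.hypot(W[...,0]-.448,W[...,1]+.227)<.045
m=n&(W[...,2]>.022); P=W[m]; print(len(P),P.mean(0),np.percentile(P[:,2],[5,50,95]))
print(cv2.minAreaRect((P[:,:2]*1000).astype(np.float32)))
cc=P[:,:2].mean(0)
for a in range(0,60,5):
    e=[np.percentile((P[:,:2])@[np.cos(np.radians(a+k*60)),np.sin(np.radians(a+k*60))],[0.5,99.5]) for k in range(3)]
    print(a,[np.round((x[1]-x[0])*1000,1) for x in e])
m=n&(W[...,2]>.003);P=W[m];print("flange",(P.max(0)+P.min(0))/2,np.ptp(P,0))
```

```text
2.55 [ 0.44885662 -0.22654985  0.20865518] [[0.949, 0.314, -0.001], [0.314, -0.949, -0.0], [-0.001, -0.0, -1.0]] [-29.6  -2.4 114.5  -0.   67.9  42.1] [-1.02220371 -0.2104427  -0.3631717 ]
[ 0.51321035 -0.204409    0.35595143]
nut 0.9 [ 0.4343 -0.1102  0.0015]
nut 0.64 [ 0.409  -0.337  -0.0027]
nut 0.61 [ 0.4499 -0.2332  0.0009]
nut_mid 0.63 [ 0.4479 -0.2296  0.0189]
nut_mid 0.59 [ 0.4367 -0.1125  0.0162]
nut_mid 0.59 [ 0.4044 -0.3361  0.0189]
43778 [ 0.47082768 -0.22098802  0.29010978] [0.21889849 0.30853132 0.3156661 ]
((450.4412536621094, -226.10629272460938), (54.08758544921875, 89.82589721679688), 18.23711585998535)
0 [np.float64(53.2), np.float64(74.4), np.float64(75.9)]
5 [np.float64(50.7), np.float64(77.7), np.float64(72.8)]
10 [np.float64(48.2), np.float64(80.4), np.float64(69.4)]
15 [np.float64(45.5), np.float64(82.4), np.float64(66.7)]
20 [np.float64(44.5), np.float64(83.9), np.float64(64.3)]
25 [np.float64(46.7), np.float64(84.7), np.float64(62.8)]
30 [np.float64(49.5), np.float64(85.0), np.float64(62.2)]
35 [np.float64(53.7), np.float64(84.8), np.float64(61.6)]
40 [np.float64(57.9), np.float64(83.8), np.float64(60.7)]
45 [np.float64(62.1), np.float64(82.4), np.float64(59.6)]
50 [np.float64(66.5), np.float64(80.6), np.float64(58.1)]
55 [np.float64(70.7), np.float64(78.5), np.float64(56.0)]
flange [ 0.44758899 -0.22698042  0.15977115] [0.08835132 0.08883561 0.31353887]
```

Run:
```python
from h import *
d=np.load("w1.npz"); W=d["W"]
n=(np.hypot(W[...,0]-.448,W[...,1]+.227)<.045)&(W[...,2]<.05)
m=n&(W[...,2]>.024); P=W[m]; print(len(P),P.mean(0),np.percentile(P[:,2],[5,50,95]))
for a in range(0,60,3):
    e=[np.percentile((P[:,:2])@[np.cos(np.radians(a+k*60)),np.sin(np.radians(a+k*60))],[0.5,99.5]) for k in range(3)]
    u=np.array([[np.cos(np.radians(a+k*60)),np.sin(np.radians(a+k*60))] for k in range(3)])
    print(a,[np.round((x[1]-x[0])*1000,1) for x in e], np.round(np.linalg.lstsq(u,np.array([x.mean() for x in e]),rcond=None)[0],4))
m2=n&(W[...,2]>.003);P=W[m2];print("flange",(np.nanpercentile(P,99.7,0)+np.nanpercentile(P,.3,0))/2,np.ptp(P,0))
```

```text
1871 [ 0.44947227 -0.22504217  0.03127886] [0.02968196 0.03143982 0.03270196]
0 [np.float64(46.4), np.float64(46.4), np.float64(46.0)] [ 0.4492 -0.2252]
3 [np.float64(47.1), np.float64(47.0), np.float64(46.5)] [ 0.4492 -0.2252]
6 [np.float64(47.7), np.float64(47.6), np.float64(47.2)] [ 0.4492 -0.2252]
9 [np.float64(48.2), np.float64(48.2), np.float64(47.8)] [ 0.4492 -0.2252]
12 [np.float64(48.7), np.float64(48.6), np.float64(48.3)] [ 0.4492 -0.2252]
15 [np.float64(49.0), np.float64(49.0), np.float64(48.8)] [ 0.4492 -0.2252]
18 [np.float64(49.3), np.float64(49.2), np.float64(49.0)] [ 0.4493 -0.2251]
21 [np.float64(49.5), np.float64(49.2), np.float64(49.3)] [ 0.4493 -0.2251]
24 [np.float64(49.7), np.float64(49.5), np.float64(49.5)] [ 0.4493 -0.2251]
27 [np.float64(49.6), np.float64(49.6), np.float64(49.5)] [ 0.4492 -0.2251]
30 [np.float64(49.5), np.float64(49.3), np.float64(49.3)] [ 0.4492 -0.225 ]
33 [np.float64(49.3), np.float64(49.0), np.float64(49.1)] [ 0.4492 -0.2251]
36 [np.float64(49.0), np.float64(48.7), np.float64(48.7)] [ 0.4492 -0.2251]
39 [np.float64(48.7), np.float64(48.3), np.float64(48.4)] [ 0.4492 -0.2251]
42 [np.float64(48.3), np.float64(47.7), np.float64(47.9)] [ 0.4492 -0.2251]
45 [np.float64(47.6), np.float64(47.2), np.float64(47.4)] [ 0.4492 -0.2251]
48 [np.float64(47.1), np.float64(46.6), np.float64(46.8)] [ 0.4492 -0.2252]
51 [np.float64(46.4), np.float64(46.0), np.float64(46.2)] [ 0.4491 -0.2252]
54 [np.float64(45.8), np.float64(45.5), np.float64(45.8)] [ 0.4491 -0.2252]
57 [np.float64(46.0), np.float64(45.6), np.float64(45.9)] [ 0.4491 -0.2252]
flange [ 0.44845845 -0.22690377  0.01818893] [0.08835132 0.08734967 0.03095127]
```

View pics/wrist1.png

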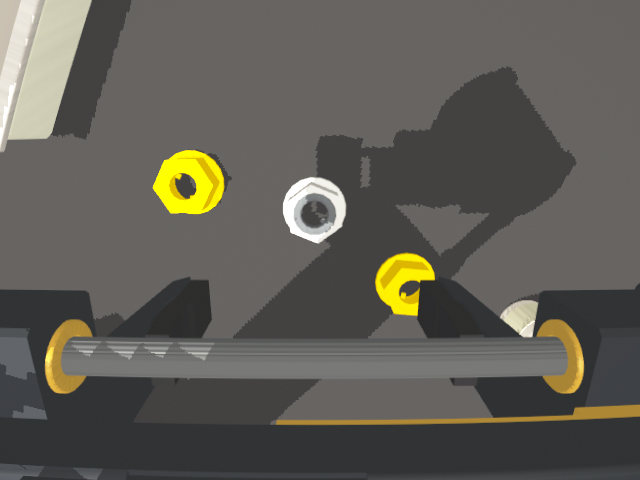

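Emit:
play_rows(targets=[{"offset":[0,0,0.02],"angular":[0,0,-0.9],"grip":1},{"offset":[0.0008,-0.001,0.04],"angular":[0,0,0],"grip":1},{"offset":[0,0,0.04],"angular":[0,0,0],"grip":1},{"offset":[0,0,0.04],"angular":[0,0,0],"grip":1},{"offset":[0,0,0.025],"angular":[0,0,0],"grip":1},{"offset":[0,0,0.015],"angular":[0,0,0],"grip":1},{"offset":[0,0,0.012],"angular":[0,0,0],"grip":1},{"offset":[0,0,0.0085],"angular":[0,0,0],"grip":1},{"offset":[0,0,0],"angular":[0,0,0],"grip":1},{"offset":[0,0,0],"angular":[0,0,0],"grip":1}])

```text
t: 3.7
tcp_pos: [0.45, -0.2268, 0.0089]
orientation: [[0.903, 0.429, 0.001], [0.429, -0.903, -0.001], [0.001, 0.001, -1.0]]
ft_force: [-0.4, -0.4, 0.0]
width: 0.0885
gripper_force: 0.0
```

Emit:
play_rows(targets=[{"offset":[0,-0.001,0],"angular":[0,0,0],"grip":0.6},{"offset":[0,0,0],"angular":[0,0,0],"grip":0.5},{"offset":[0,0,0],"angular":[0,0,0],"grip":0.3},{"offset":[0,0,0],"angular":[0,0,0],"grip":0.3},{"offset":[0,0,0],"angular":[0,0,0],"grip":0.3},{"offset":[0,0,0],"angular":[0,0,0],"grip":0.3},{"offset":[0,0,0],"angular":[0,0,0],"grip":0.3}])

```text
t: 4.4
tcp_pos: [0.4491, -0.2253, 0.0083]
orientation: [[0.903, 0.429, 0.0], [0.429, -0.903, -0.0], [0.0, 0.0, -1.0]]
ft_force: [-0.5, 0.6, 1.2]
width: 0.0458
gripper_force: 30.0
```

Emit:
play_rows(targets=[{"offset":[0,0,-0.01],"angular":[0,0,0],"grip":0.3},{"offset":[0,0,-0.03],"angular":[0,0,0],"grip":0.3},{"offset":[0,0,-0.04],"angular":[0,0,0],"grip":0.3},{"offset":[0,0,-0.04],"angular":[0,0,0],"grip":0.3},{"offset":[0,0,-0.04],"angular":[0,0,0],"grip":0.3},{"offset":[0,0,-0.03],"angular":[0,0,0],"grip":0.3},{"offset":[0.008,-0.016,-0.02],"angular":[0,0,0],"grip":0.3},{"offset":[0.016,-0.032,0],"angular":[0,0,0],"grip":0.3},{"offset":[0.016,-0.032,0],"angular":[0,0,0],"grip":0.3},{"offset":[0.016,-0.032,0],"angular":[0,0,0],"grip":0.3},{"offset":[0.016,-0.032,0],"angular":[0,0,0],"grip":0.3},{"offset":[0.016,-0.032,0],"angular":[0,0,0],"grip":0.3},{"offset":[0.016,-0.032,0],"angular":[0,0,0],"grip":0.3},{"offset":[0.016,-0.032,0],"angular":[0,0,0],"grip":0.3},{"offset":[0.008,-0.016,0],"angular":[0,0,0],"grip":0.3},{"offset":[0,0,0],"angular":[0,0,0],"grip":0.3},{"offset":[0,0,0],"angular":[0,0,0],"grip":0.3}])

```text
t: 6.1
tcp_pos: [0.4545, 0.0609, 0.2183]
orientation: [[0.903, 0.43, -0.0], [0.43, -0.903, -0.001], [-0.0, 0.0, -1.0]]
ft_force: [0.3, 0.2, -1.0]
width: 0.0462
gripper_force: 30.0
```

Run:
```python
from h import *
s=sense(); print(s["t"],s["tcp_pos"],np.round(s["q"],1),s["ft_force"],s["width"])
for cam in ["wrist","scene","top"]:
    c=capture(cam); W=pts(c); 
    if cam=="wrist": save(c,"wrist2.png"); np.savez("w2.npz",W=W,f=c["frame"])
    for l in ["seat","stud_tip","stud_mid","shaker"]:
        for r in spot_point(l,cam)[:1]: print(cam,l,round(r["confidence"],2),np.round(r["position"],4))
    n=np.hypot(W[...,0]-.518,W[...,1]-.095)<.025
    for lo,hi in [(.127,.135),(.140,.157),(.157,.168)]:
        m=n&(W[...,2]>lo)&(W[...,2]<hi); P=W[m]
        if len(P)>5: print(cam,lo,len(P),P.mean(0),(P.min(0)+P.max(0))/2,np.ptp(P,0))
```

```text
6.1 [0.45445667 0.06086872 0.2183205 ] [  4.5  -8.1 118.6  -0.   69.5  69.1] [ 0.32254392  0.20282535 -0.98788244] 0.046151493345752796
wrist seat 0.6 [0.521  0.0996 0.1193]
wrist stud_tip 0.66 [0.5173 0.0955 0.1641]
wrist stud_mid 0.63 [0.5221 0.0978 0.1373]
wrist shaker 0.8 [ 0.5167  0.0964 -0.0017]
wrist 0.127 471 [0.51951021 0.09581668 0.13167848] [0.51961226 0.09691652 0.13100398] [0.02922839 0.02930867 0.00798493]
wrist 0.157 1132 [0.51973734 0.09685455 0.16185243] [0.51959922 0.09702276 0.16147409] [0.01987629 0.01978656 0.00883684]
scene seat 0.83 [0.52   0.0979 0.1203]
scene stud_tip 0.88 [0.5141 0.0973 0.1661]
scene stud_mid 0.65 [0.5183 0.0932 0.1342]
scene shaker 0.66 [ 0.5196  0.0949 -0.0013]
scene 0.127 41 [0.52405272 0.0929799  0.13159686] [0.52065235 0.09756948 0.13094062] [0.02886479 0.0313083  0.00769852]
scene 0.14 47 [0.5256766  0.09366615 0.14874332] [0.52356434 0.09546657 0.14841664] [0.01613045 0.0172329  0.01681944]
scene 0.157 45 [0.52167832 0.09685493 0.16093321] [0.52070992 0.09799103 0.16217408] [0.0184572  0.01720656 0.00978187]
top shaker 0.59 [0.5157 0.0914 0.0008]
```

View pics/wrist2.png

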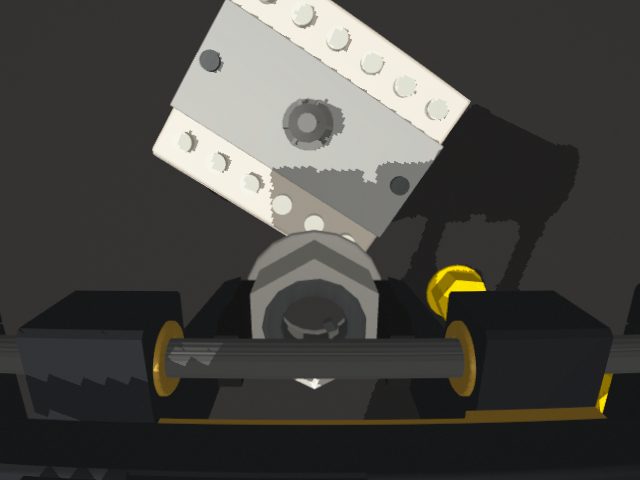

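Run:
```python
from h import *
d=np.load("w2.npz"); W=d["W"]; s=sense(); R=np.array(s["orientation"]); p=np.array(s["tcp_pos"])
T=(W-p)@R
n=(np.hypot(T[...,0],T[...,1])<.034)&(W[...,2]>.233)&(W[...,2]<.245)
for r in range(255,345,8):
    q=T[r][n[r]]; 
    if len(q): print(r,len(q),np.round(q[:,1].min()*1e3,1),np.round(q[:,1].max()*1e3,1),np.round(q[:,0].mean()*1e3,1),np.round(W[r][n[r]][:,2].mean(),4))
print("stud in tool",np.round((np.array([.5196,.0970,.163])-p)@R,4))
```

```text
255 13 -3.1 1.7 25.6 0.235
263 43 -9.0 6.5 23.8 0.2388
271 68 -14.7 11.8 21.2 0.24
279 98 -19.3 17.5 18.3 0.2402
287 122 -23.7 21.8 15.5 0.241
295 175 -31.8 31.8 12.0 0.24
303 135 -31.9 30.7 9.7 0.2418
311 79 -24.8 23.2 6.4 0.2415
319 76 -24.7 22.9 3.1 0.2413
327 79 -25.2 23.0 -0.2 0.2411
335 89 -24.8 23.1 -3.9 0.2406
stud in tool [ 0.074  -0.0048  0.0552]
```

Emit:
play_rows(targets=[{"offset":[0.0128,0,0],"angular":[0,0,0],"grip":0.3},{"offset":[0.025,-0.002,0],"angular":[0,0,0],"grip":0.3},{"offset":[0.025,-0.002,0],"angular":[0,0,0],"grip":0.3},{"offset":[0.01,0,0],"angular":[0,0,0],"grip":0.3},{"offset":[0,0,0.015],"angular":[0,0,0],"grip":0.3},{"offset":[0,0,0.015],"angular":[0,0,0],"grip":0.3},{"offset":[0,0,0.01],"angular":[0,0,0],"grip":0.3},{"offset":[0,0,0],"angular":[0,0,0],"grip":0.3},{"offset":[0,0,0],"angular":[0,0,0],"grip":0.3}])

```text
t: 7.75
tcp_pos: [0.5179, 0.0954, 0.1774]
orientation: [[0.903, 0.429, -0.002], [0.429, -0.903, -0.0], [-0.002, -0.0, -1.0]]
ft_force: [-0.2, -0.1, -1.2]
width: 0.0456
gripper_force: 30.0
```

Run:
```python
from h import *
s=sense(); R=np.array(s["orientation"]); p=np.array(s["tcp_pos"])
c=capture("scene"); save(c,"scene2.png"); W=pts(c)
T=(W-p)@R
v,u=np.nonzero((np.hypot(T[...,0],T[...,1])<.04)&(W[...,2]>.13)); print(u.mean(),v.mean())
y,x=int(v.mean()),int(u.mean())
cr=cv2.resize(cv2.imread("pics/scene2.png")[y-50:y+70,x-70:x+70],None,fx=5,fy=5,interpolation=cv2.INTER_CUBIC); cv2.imwrite("pics/scene2c.png",cr)
print(s["tcp_pos"],np.round(s["q"],1),s["ft_force"])
```

```text
420.5693215339233 97.213750850919
[0.51790221 0.09535303 0.1774493 ] [  7.7   1.8 113.7  -0.   64.5  72.3] [-0.16842664 -0.10960547 -1.17974016]
```

View pics/scene2c.png

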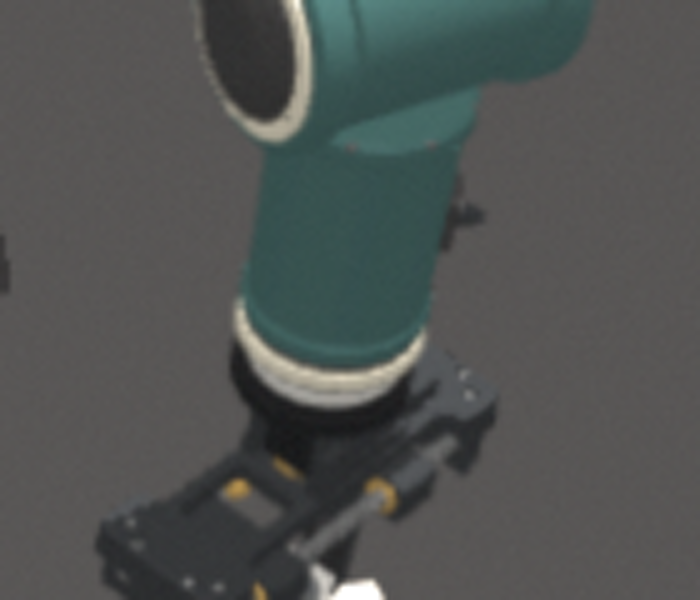

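Emit:
play_rows(targets=[{"offset":[0.0004,-0.0001,0.005],"angular":[0,0,0],"grip":0.3},{"offset":[0,0,0.005],"angular":[0,0,0],"grip":0.3},{"offset":[0,0,0.003],"angular":[0,0,0],"grip":0.3},{"offset":[0,0,0.002],"angular":[0,0,0],"grip":0.3},{"offset":[0,0,0.001],"angular":[0,0,0],"grip":0.3},{"offset":[0,0,0.001],"angular":[0,0,0],"grip":0.3},{"offset":[0,0,0],"angular":[0,0,0],"grip":0.3}])

```text
t: 8.5
tcp_pos: [0.5191, 0.096, 0.1611]
orientation: [[0.903, 0.429, -0.0], [0.429, -0.903, -0.0], [-0.0, -0.0, -1.0]]
ft_force: [0.0, 0.0, -1.5]
width: 0.0457
gripper_force: 30.0
```

Emit:
play_rows(targets=[{"offset":[0,0,0.004],"angular":[0,0,0],"grip":0.3},{"offset":[0,0,0.004],"angular":[0,0,0],"grip":0.3},{"offset":[0,0,0.003],"angular":[0,0,0],"grip":0.3},{"offset":[0,0,0.001],"angular":[0,0,0],"grip":0.3},{"offset":[0,0,0.001],"angular":[0,0,0],"grip":0.3},{"offset":[0,0,0],"angular":[0,0,0],"grip":0.3}])

```text
t: 9.1
tcp_pos: [0.5191, 0.096, 0.148]
orientation: [[0.903, 0.429, -0.0], [0.429, -0.903, -0.0], [-0.0, -0.0, -1.0]]
ft_force: [-0.1, -1.5, -1.3]
width: 0.0456
gripper_force: 30.0
```

Emit:
play_rows(targets=[{"offset":[0,0,0],"angular":[0,0,0],"grip":0.545},{"offset":[0,0,0],"angular":[0,0,0],"grip":0.545},{"offset":[0,0,0],"angular":[0,0,0],"grip":0.545},{"offset":[0,0,0],"angular":[0,0,0],"grip":0.545}])

```text
t: 9.5
tcp_pos: [0.5194, 0.096, 0.1485]
orientation: [[0.903, 0.429, 0.001], [0.429, -0.903, 0.0], [0.001, 0.0, -1.0]]
ft_force: [-0.7, -0.4, 0.3]
width: 0.048
gripper_force: 0.0
```

```bash
cat >> h.py <<'E'
def nutz():
    s=sense(); R=np.array(s["orientation"]); p=np.array(s["tcp_pos"])
    c=capture("wrist"); W=pts(c); T=(W-p)@R; z=W[...,2]
    # flange upper face in front (+x tool) of the hexagon, and hexagon top
    r=np.hypot(T[...,0]-.001,T[...,1]); f=(r>.0275)&(r<.0295)&(T[...,0]>.018)
    h=(r>.016)&(r<.021)&(T[...,0]>.004)
    print("t %.2f"%s["t"],"tcp",np.round(s["tcp_pos"],4),"q6 %.1f"%s["q"][5],"F",np.round(s["ft_force"],1),"M",np.round(s["ft_torque"],2),"w %.4f"%s["width"])
    print("flange z %.4f n%d  hextop z %.4f n%d"%(np.nanmedian(z[f]),f.sum(),np.nanmedian(z[h]),h.sum()))
    return c
E
python3 -c "
from h import *
save(nutz(),'wrist3.png')"
```

```text
t 9.50 tcp [0.5194 0.096  0.1485] q6 72.4 F [-0.7 -0.4  0.3] M [-0.02  0.   -0.05] w 0.0480
flange z 0.2322 n5068  hextop z 0.1635 n2444
```

View pics/wrist3.png

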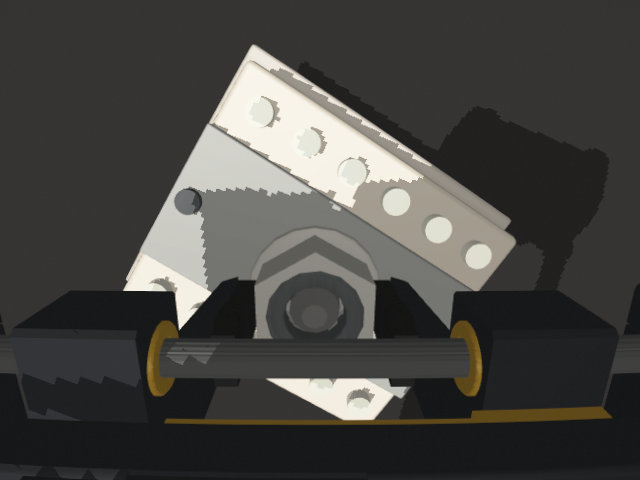

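```bash
sed -i 's/(T\[...,0\]>.004)/(T[...,0]>.004)\&(z>.13)\&(z<.175)/; s/(T\[...,0\]>.018)/(T[...,0]>.018)\&(z<.15)/' h.py; echo 'if __name__=="__main__": nutz()' >> h.py
```

Emit:
play_rows(targets=[{"offset":[0,0,0.003],"angular":[0,0,0],"grip":0.545},{"offset":[0,0,0.0025],"angular":[0,0,-0.5],"grip":0.545},{"offset":[0,0,0],"angular":[0,0,-0.5],"grip":0.545},{"offset":[0,0,0],"angular":[0,0,-0.5],"grip":0.545},{"offset":[0,0,0],"angular":[0,0,-0.5],"grip":0.545},{"offset":[0,0,0],"angular":[0,0,0],"grip":0.545}])

```text
t: 10.15
tcp_pos: [0.5191, 0.0959, 0.1425]
orientation: [[0.75, 0.662, -0.0], [0.662, -0.75, -0.0], [-0.0, -0.0, -1.0]]
ft_force: [-0.1, 0.7, 0.2]
width: 0.0483
gripper_force: 0.1
```

```bash
python3 h.py
```

```text
t 10.15 tcp [0.5191 0.0959 0.1425] q6 56.4 F [-0.1  0.7  0.2] M [ 0.01 -0.05 -0.03] w 0.0483
flange z 0.1368 n1131  hextop z 0.1635 n1835
```

Emit:
play_rows(targets=[{"offset":[0,0,0],"angular":[0,0,-0.5],"grip":0.545},{"offset":[0,0,0],"angular":[0,0,-0.5],"grip":0.545},{"offset":[0,0,0],"angular":[0,0,-0.5],"grip":0.545},{"offset":[0,0,0],"angular":[0,0,0],"grip":0.545}])

```text
t: 10.6
tcp_pos: [0.5191, 0.096, 0.1426]
orientation: [[0.597, 0.802, -0.0], [0.802, -0.597, 0.0], [-0.0, -0.0, -1.0]]
ft_force: [0.0, 0.7, -1.3]
width: 0.0481
gripper_force: 0.0
```

```bash
python3 h.py
```

```text
t 10.60 tcp [0.5191 0.096  0.1426] q6 44.4 F [ 0.   0.7 -1.3] M [-0.09 -0.08  0.01] w 0.0481
flange z 0.1292 n813  hextop z 0.1550 n1658
```

Emit:
play_rows(targets=[{"offset":[0,0,0.004],"angular":[0,0,0],"grip":0.545},{"offset":[0,0,0.004],"angular":[0,0,0.5],"grip":0.545},{"offset":[0,0,0],"angular":[0,0,0.5],"grip":0.545},{"offset":[0,0,0],"angular":[0,0,0.5],"grip":0.545},{"offset":[0,0,0.0003],"angular":[0,0,0.5],"grip":0.545},{"offset":[0,0,0.0003],"angular":[0,0,0.5],"grip":0.545},{"offset":[0,0,0.0003],"angular":[0,0,0.5],"grip":0.545},{"offset":[0,0,0.0003],"angular":[0,0,0.5],"grip":0.545},{"offset":[0,0,0],"angular":[0,0,0],"grip":0.545}])

```text
t: 11.55
tcp_pos: [0.5189, 0.096, 0.1331]
orientation: [[0.904, 0.428, -0.001], [0.428, -0.904, -0.0], [-0.001, -0.0, -1.0]]
ft_force: [0.3, -0.1, 0.1]
width: 0.048
gripper_force: 0.0
```

```bash
python3 h.py
```

```text
t 11.55 tcp [0.5189 0.096  0.1331] q6 72.4 F [ 0.3 -0.1  0.1] M [ 0.05 -0.    0.02] w 0.0480
flange z 0.1274 n853  hextop z 0.1532 n1823
```

Emit:
play_rows(targets=[{"offset":[0,0,0.0003],"angular":[0,0,0.5],"grip":0.545},{"offset":[0,0,0.0003],"angular":[0,0,0.5],"grip":0.545},{"offset":[0,0,0.0003],"angular":[0,0,0.5],"grip":0.545},{"offset":[0,0,0.0003],"angular":[0,0,0.5],"grip":0.545},{"offset":[0,0,0.0003],"angular":[0,0,0.5],"grip":0.545},{"offset":[0,0,0.0003],"angular":[0,0,0.5],"grip":0.545},{"offset":[0,0,0],"angular":[0,0,0],"grip":0.545}])

```text
t: 12.3
tcp_pos: [0.5191, 0.096, 0.1316]
orientation: [[1.0, 0.025, -0.0], [0.025, -1.0, -0.0], [-0.0, 0.0, -1.0]]
ft_force: [0.1, -0.4, 0.7]
width: 0.0476
gripper_force: 0.0
```

```bash
python3 h.py
```

```text
t 12.30 tcp [0.5191 0.096  0.1316] q6 96.3 F [ 0.1 -0.4  0.7] M [-0.06 -0.   -0.  ] w 0.0476
flange z 0.1249 n800  hextop z 0.1512 n1819
```

Emit:
play_rows(targets=[{"offset":[0,0,0.0003],"angular":[0,0,0.5],"grip":0.545},{"offset":[0,0,0.0003],"angular":[0,0,0.5],"grip":0.545},{"offset":[0,0,0],"angular":[0,0,0],"grip":0.545}])

```text
t: 12.65
tcp_pos: [0.5192, 0.096, 0.1311]
orientation: [[0.994, -0.113, 0.0], [-0.113, -0.994, 0.0], [0.0, -0.0, -1.0]]
ft_force: [-0.3, -0.0, 0.6]
width: 0.0483
gripper_force: 0.0
```

```bash
python3 h.py
```

```text
t 12.65 tcp [0.5192 0.096  0.1311] q6 104.3 F [-0.3 -0.   0.6] M [ 0.04 -0.04  0.01] w 0.0483
flange z 0.1240 n781  hextop z 0.1505 n1823
```

Emit:
play_rows(targets=[{"offset":[0,0,0.0002],"angular":[0,0,0.4],"grip":0.545},{"offset":[0,0,0.0002],"angular":[0,0,0.4],"grip":0.545},{"offset":[0,0,0],"angular":[0,0,0],"grip":0.545}])

```text
t: 13.0
tcp_pos: [0.5193, 0.096, 0.1309]
orientation: [[0.975, -0.223, 0.0], [-0.223, -0.975, 0.0], [0.0, -0.0, -1.0]]
ft_force: [-0.7, 0.1, 0.3]
width: 0.0479
gripper_force: 0.1
```

```bash
python3 h.py
```

```text
t 13.00 tcp [0.5193 0.096  0.1309] q6 110.6 F [-0.7  0.1  0.3] M [ 0.08  0.01 -0.02] w 0.0479
flange z 0.1237 n798  hextop z 0.1505 n1817
```

Emit:
play_rows(targets=[{"offset":[0,0,0],"angular":[0,0,0.4],"grip":0.545},{"offset":[0,0,0],"angular":[0,0,0.4],"grip":0.545},{"offset":[0,0,0],"angular":[0,0,0],"grip":0.545}])

```text
t: 13.35
tcp_pos: [0.5192, 0.096, 0.1307]
orientation: [[0.944, -0.33, 0.0], [-0.33, -0.944, 0.0], [0.0, -0.0, -1.0]]
ft_force: [-0.2, 0.3, -0.2]
width: 0.0484
gripper_force: 0.0
```

```bash
python3 h.py
```

```text
t 13.35 tcp [0.5192 0.096  0.1307] q6 117.0 F [-0.2  0.3 -0.2] M [ 0.01 -0.05 -0.02] w 0.0484
flange z 0.1236 n788  hextop z 0.1505 n1826
```

```bash
python3 -c "
from h import *
c=nutz(); f=c['frame'][200:420,180:460]; cv2.imwrite('pics/wrist4.png',cv2.resize(cv2.cvtColor(f,cv2.COLOR_RGB2BGR),None,fx=2.6,fy=2.6,interpolation=cv2.INTER_CUBIC))"
```

```text
t 13.40 tcp [0.5191 0.096  0.1307] q6 117.0 F [ 0.5  0.5 -0.1] M [ 0.08  0.   -0.03] w 0.0479
flange z 0.1237 n788  hextop z 0.1505 n1820
```

View pics/wrist4.png

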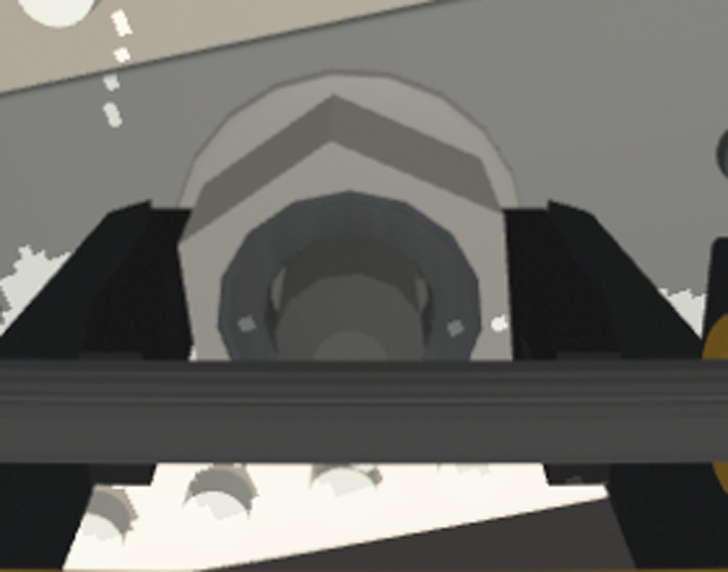

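```bash
cat >> h.py <<'E'
def gap():
    s=sense(); R=np.array(s["orientation"]); p=np.array(s["tcp_pos"]); out=[]
    for _ in range(3):
        c=capture("wrist"); W=pts(c); T=(W-p)@R; z=W[...,2]; r=np.hypot(T[...,0]-.001,T[...,1])
        # bar: within its half width 36 mm of the stud axis, around the nut
        b=(r>.034)&(r<.07)&(T[...,0]>.02)&(abs(z-.1195)<.004)
        A=np.c_[T[b][:,:2],np.ones(b.sum())]; k=np.ones(len(A),bool)
        for _ in range(4):
            q=np.linalg.lstsq(A[k],z[b][k],rcond=None)[0]; e=z[b]-A@q; k=abs(e-np.median(e[k]))<.0012
        d=lambda m:z[m]-np.c_[T[m][:,:2],np.ones(m.sum())]@q
        f=d((r>.0275)&(r<.0295)&(T[...,0]>.018)&(z<.135)); h=d((r>.0165)&(r<.021)&(T[...,0]>.005)&(z>.14)&(z<.165))
        out.append([np.median(f),np.median(h),q[2],k.sum()])
    print("flange-bar, hextop-bar mm, bar z:",np.round(np.array(out)*[1e3,1e3,1e3,1],2).tolist(),"M",np.round(sense()["ft_torque"],2), np.round(np.std(f)*1e3,2))
E
python3 -c "
from h import *
gap()"
```

```text
flange-bar, hextop-bar mm, bar z: [[3.34, 30.37, 119.67, 10431.0], [3.36, 30.35, 119.7, 10385.0], [3.29, 30.38, 119.65, 10342.0]] M [0.03 0.07 0.03] 2.22
```

Emit:
play_rows(targets=[{"offset":[0,0,0],"angular":[0,0,0.2],"grip":0.545},{"offset":[0,0,0],"angular":[0,0,0.2],"grip":0.545},{"offset":[0,0,0],"angular":[0,0,0],"grip":0.545}])

```text
t: 13.9
tcp_pos: [0.5191, 0.096, 0.1307]
orientation: [[0.923, -0.385, -0.0], [-0.385, -0.923, 0.0], [-0.0, 0.0, -1.0]]
ft_force: [-0.4, -0.2, -0.2]
width: 0.048
gripper_force: 0.0
```

```bash
python3 -c "
from h import *
nutz();gap()"
```

```text
t 13.90 tcp [0.5191 0.096  0.1307] q6 120.4 F [-0.4 -0.2 -0.2] M [-0.01  0.02  0.04] w 0.0480
flange z 0.1237 n797  hextop z 0.1505 n1837
flange-bar, hextop-bar mm, bar z: [[3.22, 30.35, 119.74, 10280.0], [3.1, 30.3, 119.79, 10226.0], [3.17, 30.34, 119.74, 10308.0]] M [ 0.06  0.08 -0.02] 2.2
```

Emit:
play_rows(targets=[{"offset":[0,0,0],"angular":[0,0,0.2],"grip":0.545},{"offset":[0,0,0],"angular":[0,0,0],"grip":0.545}])

```text
t: 14.3
tcp_pos: [0.5192, 0.096, 0.1307]
orientation: [[0.912, -0.411, 0.0], [-0.411, -0.912, -0.0], [0.0, -0.0, -1.0]]
ft_force: [-0.6, 0.5, 1.2]
width: 0.0481
gripper_force: 0.1
```

```bash
python3 -c "
from h import *
c=nutz();gap(); f=c['frame'][200:420,180:460]; cv2.imwrite('pics/wrist5.png',cv2.resize(cv2.cvtColor(f,cv2.COLOR_RGB2BGR),None,fx=2.6,fy=2.6,interpolation=cv2.INTER_CUBIC))"
```

```text
t 14.30 tcp [0.5192 0.096  0.1307] q6 122.0 F [-0.6  0.5  1.2] M [0.04 0.   0.02] w 0.0481
flange z 0.1234 n798  hextop z 0.1505 n1846
flange-bar, hextop-bar mm, bar z: [[3.02, 30.25, 119.84, 10303.0], [3.1, 30.27, 119.81, 10268.0], [3.03, 30.28, 119.82, 10323.0]] M [0.04 0.03 0.06] 2.25
```

View pics/wrist5.png

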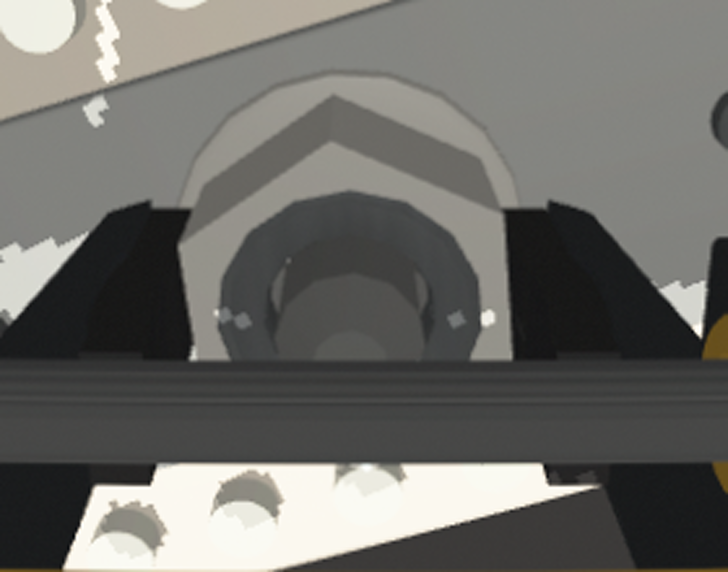

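Emit:
play_rows(targets=[{"offset":[0,0,0],"angular":[0,0,0.3],"grip":0.545},{"offset":[0,0,0],"angular":[0,0,0.3],"grip":0.545},{"offset":[0,0,0],"angular":[0,0,0],"grip":0.545}])

```text
t: 14.8
tcp_pos: [0.5192, 0.096, 0.1307]
orientation: [[0.875, -0.485, 0.0], [-0.485, -0.875, 0.0], [0.0, -0.0, -1.0]]
ft_force: [-0.4, 0.8, -0.7]
width: 0.0482
gripper_force: 0.0
```

```bash
cat >> h.py <<'E'
def lag(c):
    # shift in columns of the hexagon's pattern against wrist5 (where the pads drove it)
    a=cv2.imread("pics/wrist5.png",0); f=cv2.resize(cv2.cvtColor(c["frame"][200:420,180:460],cv2.COLOR_RGB2GRAY),None,fx=2.6,fy=2.6,interpolation=cv2.INTER_CUBIC)
    t=a[90:190,270:400]; m=cv2.matchTemplate(f[70:210,230:440],t,cv2.TM_CCOEFF_NORMED); _,v,_,l=cv2.minMaxLoc(m); print("apex shift",l[0]-40,l[1]-20,round(v,3))
E
python3 -c "
from h import *
lag(nutz());gap()"
```

```text
t 14.80 tcp [0.5192 0.096  0.1307] q6 126.8 F [-0.4  0.8 -0.7] M [0.07 0.05 0.  ] w 0.0482
flange z 0.1233 n791  hextop z 0.1505 n1829
apex shift 0 0 0.999
flange-bar, hextop-bar mm, bar z: [[2.6, 30.1, 120.12, 10423.0], [2.79, 30.12, 120.06, 10470.0], [2.68, 30.13, 120.03, 10441.0]] M [ 0.07 -0.05  0.02] 2.14
```

Emit:
play_rows(targets=[{"offset":[0,0,0],"angular":[0,0,0],"grip":0.75},{"offset":[0,0,0],"angular":[0,0,0],"grip":0.75},{"offset":[0,0,0],"angular":[0,0,0],"grip":0.75},{"offset":[0,0,-0.01],"angular":[0,0,0],"grip":0.75},{"offset":[0,0,-0.03],"angular":[0,0,0],"grip":0.75},{"offset":[0,0,-0.03],"angular":[0,0,0],"grip":0.75},{"offset":[0,0,-0.03],"angular":[0,0,0],"grip":0.75},{"offset":[-0.03,0,0],"angular":[0,0,0],"grip":0.75},{"offset":[-0.03,0,0],"angular":[0,0,0],"grip":0.75},{"offset":[-0.02,0,0],"angular":[0,0,0],"grip":0.75},{"offset":[0,0,0],"angular":[0,0,0],"grip":0.75},{"offset":[0,0,0],"angular":[0,0,0],"grip":0.75}])

```text
t: 16.2
tcp_pos: [0.4494, 0.1349, 0.2311]
orientation: [[0.875, -0.484, 0.001], [-0.484, -0.875, -0.0], [0.001, -0.0, -1.0]]
ft_force: [-0.3, -0.8, 1.4]
width: 0.0658
gripper_force: 0.0
```

```bash
python3 -c "
from h import *
s=sense(); print(s['t'],s['tcp_pos'],s['q'])
c=capture('wrist'); save(c,'wrist6.png'); W=pts(c); z=W[...,2]
r=np.hypot(W[...,0]-.5195,W[...,1]-.0965); 
for a,b,lo,hi in [(0,.008,.155,.17),(.0165,.021,.14,.16),(.026,.029,.11,.135)]:
    m=(r>=a)&(r<b)&(z>lo)&(z<hi); print(a,m.sum(),np.median(z[m]),np.percentile(z[m],[10,90]))
m=(abs(W[...,0]-.5195)<.06)&(r>.037)&(r<.055)&(abs(z-.1195)<.003); A=np.c_[W[m][:,:2]-[.5195,.0965],np.ones(m.sum())]; print('bar',np.median(z[m]),np.linalg.lstsq(A,z[m],rcond=None)[0])
m=(r<.022)&(z>.14)&(z<.157);A=np.c_[W[m][:,:2]-[.5195,.0965],np.ones(m.sum())]; print('hextop plane',np.linalg.lstsq(A,z[m],rcond=None)[0])
"
```

```text
16.2 [0.44939374 0.1348984  0.23109488] [ 1.36875127e+01 -7.39493400e+00  1.16664281e+02 -3.05233703e-02
  7.06578938e+01  1.32621864e+02]
0 681 0.16325242403901113 [0.16080974 0.16481522]
0.0165 1632 0.1504281420156765 [0.14953262 0.15128586]
0.026 843 0.12520820824901485 [0.12425164 0.12612296]
bar 0.12038028360502878 [-0.00074437  0.00045886  0.12038429]
hextop plane [-0.00216465  0.00052905  0.15028882]
```

View pics/wrist6.png

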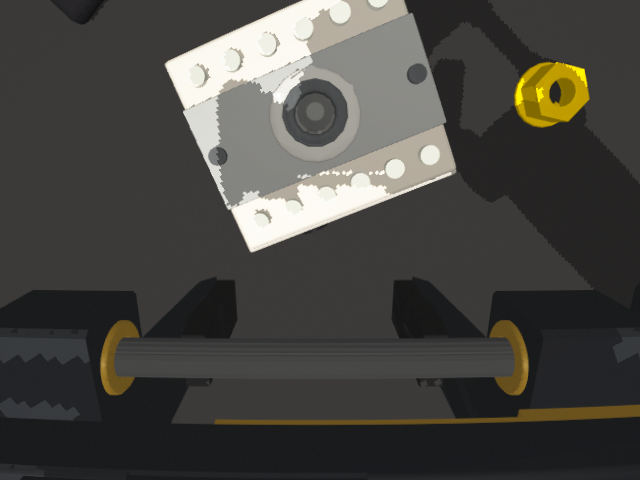

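The wrist view shows the nut on the stud at about (315,112). Its hexagon top is 30.0 mm above the bar and its flange top is 4.8 mm above, so it sits flat and level, and the gripper is clear of it.

```bash
python3 -c "
from rig import *
print(sign_off())"
```

```text
the job is handed in; nothing more can be done
None
```

The grey nut is threaded onto the stud with its flange flat on the clamp bar and the gripper let go and clear; I handed the job in at about 16 s of arm time, having touched nothing else on the bench.

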